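# Find the rocking corner of a kiln shelf and shim it

## Robot

A 6-joint arm with a two-finger parallel gripper is mounted at the origin on the work surface. World frame = base frame: x ahead of the robot, y to its left, z up, the work surface at z = 0. Lengths are in m, angles in degrees, forces in N, time in s.
With the tool pointing down it reaches from about 0.325 to 0.9 m from the base axis. Payload 6.1 kg.
Tool frame: the origin (TCP) lies midway between the tips of the shut fingers; the grasp point (between the pads) lies 19 mm behind it (manip.grip_point_offset is the z of the grasp point in the tool frame, in m); z points along the fingers, x is the direction in which the jaws open and shut, and the axes are right-handed (so a half turn about z gives the same grasp; the last joint's range is limited). The gripper opens to 87 mm and grips with 3 to 60 N. Pads are 19 mm wide; open, the fingers measure 117 mm over their backs; the gripper's body (75 mm by 190 mm) begins 51 mm behind the grasp point.
Start: joints at [-81.079, 12.628, 87.462, -0, 79.91, -7.225], TCP at [0.174, -0.6, 0.223] pointing down, gripper open.
Joint ranges: [-170.65, 170.65], [-52.31, 119.04], [5.05, 147.46], [-71.25, 251.25], [11.57, 151.72], [-153.62, 153.62]. Speed limits (degrees/s): [147.25, 147.25, 172.46, 180, 180, 180].

## Interface

Orientations are given as a 3x3 rotation matrix whose columns are the frame's x, y, z axes.
In Python, from rig import manip, vision gives the robot as it stands.
- The arm moves only by the tool step_arm, never from a script. Its argument "rows" is a list of rows, each a list of 3 entries, a list of its own where there are three numbers: the shift along the tool's x, y, z normalised to -1 to 1, where 1 is 3 cm, then the turn, a rotation vector about the tool's x, y, z normalised to -1 to 1, where 1 is 4 degrees, then the opening, from -1 (shut) to 1 (fully open). A call has 1 to 12 rows; each row shifts and turns the commanded pose from where the row before left it, along the tool's axes as they then stand; what a row does not reach is not made up. A row lasts 1/8 s, in which the tool goes at most 62.5 mm and 10.7 degrees, less where a joint would pass 70% of its speed; a pose out of reach is approached as far as the arm can. A call with a number of a shift or a turn outside -1 to 1 is refused whole. A call with a gripper value outside its range is refused whole. The fingers move at their own pace and stop on an object; "force" is the grip in N (left out, the last holds). Time passes only in rows, so rows that do not move let the fingers close. It gives the time, the measured TCP pose, the force and the opening at its end, in the units of the state.
- manip.get_state(): the state, without advancing time (a new reading comes with each control period).
- vision.get_image(name): name is "scene" or "top" or "wrist"; returns the picture (480x640x3 uint8, blue, green, red); there is no depth.
- vision.camera_model(name): a dict with "fx", "fy", "cx", "cy" (pixels), "R" (3x3) and "t" (3): a world point X has camera coordinates R X + t; the wrist camera has in their place "T_tool_cam" (4x4, takes a point from camera to tool coordinates, whose origin is the TCP and whose axes are the tool frame's). Camera axes: x right, y down, z forward; pixel columns grow to the right and rows downward; lengths in m; the calibration is good to about 2 mm. A picture is of the moment at which its call begins: read the wrist's pose just before it. camera_model takes no time and is no camera call.
- manip.job_done(): hands the job in, once; it reports no verdict.
The state is a dict: "time": time; "joint_positions": joint angles; "joint_vel": joint speeds; "effort": joint torques, N m; "eef_pos": TCP position; "tool_rot": TCP orientation; "contact_force": force on the tool from outside, world axes, zero at the start; "torque": the same for the moment, N m; "width": finger opening in m.
Only numpy, scipy, OpenCV 4.12 (cv2) and the standard library are available. Lean on these libraries where they do the work, as an engineer would, in place of code of your own. Each camera call takes 0.05 s, during which the arm holds its last target. There are 200 camera calls.

## Task

The kiln shelf on the four firebricks rocks. Press down on its corners with a fingertip, one after another, until you find the one that gives, push the wedge-shaped shim lying at that corner in under the shelf until it is just tight, then press the corner firmly once more to check that it now stands firm. Push only that shim and pick nothing up; leave the shelf level and in its place, and the other shims, pots and tools as they are.

Things in the scene. Friction and masses are not known exactly. Their poses are not given: they have to be found in the camera images.
- shelf: the kiln shelf: a pale square slab 260 x 260 x 22 mm, 3 kg, loose on four firebricks, top 94 mm above the bench. Origin: centre of its underside (72 mm up); x axis to the back (away from the robot, turned up to 10 degrees either way), y left, z up. The corner that rocks differs each time: it sinks 5 mm under 5 to 9 N, stops hard, and rises level when let go; the others give under 1 mm
- bricks: four fixed firebricks, each 230 x 114 x 64 mm, along the shelf's y, two left, two right, sticking out 115 mm beyond its side edges. Origin on the bench under the shelf's middle, axes as the shelf's. Hidden pads 30 x 30 x 8 mm on the bricks under the corner points carry the shelf; at the rocking corner the pad is gone. A shim slides with 1 N; pushed with over 14 N when tight, the shelf may shift
- corner_front_left (a point): the point to press at the shelf's front left corner (front is nearer the robot, left the robot's left): on the top face, 45 mm in from the front edge and 24 mm from the left edge, over its pad
- shim_front_left: loose clay wedge of the front left corner, 80 long, 28 wide, 2.5 mm thick at the thin end, 14.5 at the thick end, 45 g, flat on the brick (64 mm up). Origin: centre of its underside; x axis to the thin end, which starts 8 to 20 mm outside the shelf's left edge. Pushed square to the edge by the thick end, it binds about 37 mm under a rocking corner; at a firm one its pad stops it 9 mm in
- corner_front_right (a point): the point to press at the shelf's front right corner (front is nearer the robot, left the robot's left): on the top face, 45 mm in from the front edge and 24 mm from the right edge, over its pad
- shim_front_right: loose clay wedge of the front right corner, 80 long, 28 wide, 2.5 mm thick at the thin end, 14.5 at the thick end, 45 g, flat on the brick (64 mm up). Origin: centre of its underside; x axis to the thin end, which starts 8 to 20 mm outside the shelf's right edge. Pushed square to the edge by the thick end, it binds about 37 mm under a rocking corner; at a firm one its pad stops it 9 mm in
- corner_back_left (a point): the point to press at the shelf's back left corner (front is nearer the robot, left the robot's left): on the top face, 45 mm in from the back edge and 24 mm from the left edge, over its pad
- shim_back_left: loose clay wedge of the back left corner, 80 long, 28 wide, 2.5 mm thick at the thin end, 14.5 at the thick end, 45 g, flat on the brick (64 mm up). Origin: centre of its underside; x axis to the thin end, which starts 8 to 20 mm outside the shelf's left edge. Pushed square to the edge by the thick end, it binds about 37 mm under a rocking corner; at a firm one its pad stops it 9 mm in
- corner_back_right (a point): the point to press at the shelf's back right corner (front is nearer the robot, left the robot's left): on the top face, 45 mm in from the back edge and 24 mm from the right edge, over its pad
- shim_back_right: loose clay wedge of the back right corner, 80 long, 28 wide, 2.5 mm thick at the thin end, 14.5 at the thick end, 45 g, flat on the brick (64 mm up). Origin: centre of its underside; x axis to the thin end, which starts 8 to 20 mm outside the shelf's right edge. Pushed square to the edge by the thick end, it binds about 37 mm under a rocking corner; at a firm one its pad stops it 9 mm in
- cup_a: unglazed clay cup, 66 mm across, 60 mm tall, standing on the middle of the shelf; origin: centre of its underside
- cup_b: a second such cup beside it; origin: centre of its underside
- cones: clay bar 66 x 18 x 10 mm with three small firing cones, 58 mm tall, standing on the shelf's front edge between the corners; origin: centre of its underside
- mug: white mug, 82 mm across, 88 mm tall, on the bench; origin: centre of its underside
- kiln_post: round fireclay post, 38 mm across, 102 mm tall, standing on the bench behind the bricks; origin: centre of its underside
- glaze_jar: glaze jar with a cap, 72 mm across, 85 mm tall, on the bench to the right; origin: centre of its underside
- brush: brush, 190 mm long, lying on the bench; origin on the bench under its middle
There are look-alikes about, which are no part of the job. What is shaped like the shim_front_left but green or red is not meant. Leave any black or red look-alike of the shim_back_left alone.

How it is judged (in metres and radians):
On the way, in this order (a step that is already met when the one before it is completed fails the run):
1. a fingertip presses the rocking corner of the shelf down by more than 3.5 mm (contact force between the fingers and shelf above 2 N and height (world z) of any of corner_front_left, corner_front_right, corner_back_left, corner_back_right below 0.0905 m), for 0.1 s.
2. that corner's shim is pushed in under the shelf, its thin end at least 28 mm past the shelf's edge, with the shelf level (height (world z) of corner_front_left between 0.0918 and 0.098 m and height (world z) of corner_front_right between 0.0918 and 0.098 m and height (world z) of corner_back_left between 0.0918 and 0.098 m and height (world z) of corner_back_right between 0.0918 and 0.098 m and ((y of shim_front_left in the frame of shelf below 0.142 m and x of shim_front_left in the frame of shelf between -0.112 and -0.062 m and angle between the x axis of shim_front_left and the y axis of shelf, either way round below 0.25 rad) or (y of shim_front_right in the frame of shelf above -0.142 m and x of shim_front_right in the frame of shelf between -0.112 and -0.062 m and angle between the x axis of shim_front_right and the y axis of shelf, either way round below 0.25 rad) or (y of shim_back_left in the frame of shelf below 0.142 m and x of shim_back_left in the frame of shelf between 0.062 and 0.112 m and angle between the x axis of shim_back_left and the y axis of shelf, either way round below 0.25 rad) or (y of shim_back_right in the frame of shelf above -0.142 m and x of shim_back_right in the frame of shelf between 0.062 and 0.112 m and angle between the x axis of shim_back_right and the y axis of shelf, either way round below 0.25 rad))), for 0.2 s.
3. the same corner is pressed again with more than 5 N and gives less than about 2 mm (contact force between the fingers and shelf above 5 N and ((y of shim_front_left in the frame of shelf below 0.142 m and x of shim_front_left in the frame of shelf between -0.112 and -0.062 m and angle between the x axis of shim_front_left and the y axis of shelf, either way round below 0.25 rad and height (world z) of corner_front_left above 0.0918 m and horizontal distance between the grasp point and corner_front_left below 0.06 m) or (y of shim_front_right in the frame of shelf above -0.142 m and x of shim_front_right in the frame of shelf between -0.112 and -0.062 m and angle between the x axis of shim_front_right and the y axis of shelf, either way round below 0.25 rad and height (world z) of corner_front_right above 0.0918 m and horizontal distance between the grasp point and corner_front_right below 0.06 m) or (y of shim_back_left in the frame of shelf below 0.142 m and x of shim_back_left in the frame of shelf between 0.062 and 0.112 m and angle between the x axis of shim_back_left and the y axis of shelf, either way round below 0.25 rad and height (world z) of corner_back_left above 0.0918 m and horizontal distance between the grasp point and corner_back_left below 0.06 m) or (y of shim_back_right in the frame of shelf above -0.142 m and x of shim_back_right in the frame of shelf between 0.062 and 0.112 m and angle between the x axis of shim_back_right and the y axis of shelf, either way round below 0.25 rad and height (world z) of corner_back_right above 0.0918 m and horizontal distance between the grasp point and corner_back_right below 0.06 m))), for 0.1 s.
At the end, for the whole second after the job is handed in: The rocking corner's shim reaches at least 28 mm under the shelf, in line within 23 mm, square within 14 degrees; corner points 2 mm below to 4 mm above level (94 mm); shelf within 25 mm, other shims within 15 mm of their start, at rest; nothing lifted; bystanders within 30 mm, upright (height (world z) of corner_front_left between 0.0918 and 0.098 m and height (world z) of corner_front_right between 0.0918 and 0.098 m and height (world z) of corner_back_left between 0.0918 and 0.098 m and height (world z) of corner_back_right between 0.0918 and 0.098 m and ((y of shim_front_left in the frame of shelf below 0.142 m and x of shim_front_left in the frame of shelf between -0.112 and -0.062 m and angle between the x axis of shim_front_left and the y axis of shelf, either way round below 0.25 rad and distance of each of shim_front_right, shim_back_left, shim_back_right from where it was at the start of the episode below 0.015 m) or (y of shim_front_right in the frame of shelf above -0.142 m and x of shim_front_right in the frame of shelf between -0.112 and -0.062 m and angle between the x axis of shim_front_right and the y axis of shelf, either way round below 0.25 rad and distance of each of shim_front_left, shim_back_left, shim_back_right from where it was at the start of the episode below 0.015 m) or (y of shim_back_left in the frame of shelf below 0.142 m and x of shim_back_left in the frame of shelf between 0.062 and 0.112 m and angle between the x axis of shim_back_left and the y axis of shelf, either way round below 0.25 rad and distance of each of shim_front_left, shim_front_right, shim_back_right from where it was at the start of the episode below 0.015 m) or (y of shim_back_right in the frame of shelf above -0.142 m and x of shim_back_right in the frame of shelf between 0.062 and 0.112 m and angle between the x axis of shim_back_right and the y axis of shelf, either way round below 0.25 rad and distance of each of shim_front_left, shim_front_right, shim_back_left from where it was at the start of the episode below 0.015 m)) and distance of shelf from where it was at the start of the episode below 0.025 m and linear speed of each of shelf, shim_front_left, shim_front_right, shim_back_left, shim_back_right below 0.01 m/s); the robot touches nothing.
It fails at once if the shelf is lifted off its bricks (height (world z) of shelf above 0.082 m).
It fails at once if a shim is picked up (height (world z) of any of shim_front_left, shim_front_right, shim_back_left, shim_back_right above 0.082 m).
It fails at once if a shim falls off its brick (height (world z) of any of shim_front_left, shim_front_right, shim_back_left, shim_back_right below 0.055 m).
It fails at once if one of the pots, cones, tools or jars is moved by more than 30 mm or knocked over (distance of any of cup_a, cup_b, cones, mug, kiln_post, glaze_jar, brush from where it was at the start of the episode above 0.03 m or angle between any of cup_a, cup_b, cones, mug, kiln_post, glaze_jar, brush's own z axis and vertical above 0.4 rad).
It also fails if it takes over 70 s, if anything falls off the work surface, if the arm or the gripper's body presses on something with over 40 N, if the wrist force passes 120 N, or if a joint passes its speed limit or range.

## Working session

There is one attempt and no reset: what is moved stays moved. The work goes in short steps, Python scripts to look and compute and a tool call to move; the robot and the scene stay as the last step left them, time stands still between calls to the robot, and variables do not carry over. Pictures are saved under pics/ and viewed, about 8 in all and at most 12, crops included, and the job is handed in when it is done.

Besides the shell and the picture viewer there is one more tool, called after "Request:" as name(argument=value, ...) on one line, values as JSON. step_arm: Moves the arm, as the interface text tells. Its arguments: {"type":"object","properties":{"rows":{"type":"array","items":{"type":"array"}},"force":{"type":"number"}},"required":["rows"]}

```bash
ls; mkdir -p pics; python3 - <<'E'
from rig import manip, vision
import cv2,json
s=manip.get_state();print(s)
for n in("scene","top"):
    im=vision.get_image(n);cv2.imwrite(f"pics/{n}0.png",im)
    m=vision.camera_model(n);print(n,m)
print(manip.grip_point_offset, vision.camera_model("wrist"))
E
```

```text
pics
{'time': 0.0, 'joint_positions': array([-8.10792816e+01,  1.26750640e+01,  8.75249408e+01,  3.77707090e-04,
        7.99099106e+01, -7.22495024e+00]), 'joint_vel': array([ 0.06270337, -0.02791256,  0.01018898,  0.12234894,  0.07529578,
        0.08995252]), 'effort': array([ 8.03854800e-04, -4.94606781e+01, -3.87387693e+01,  6.98818965e-02,
        5.71970141e-02, -1.53902779e-04]), 'eef_pos': array([ 0.17370363, -0.59973999,  0.22144679]), 'tool_rot': array([[ 2.78078979e-01, -9.60558169e-01, -2.91067588e-04],
       [-9.60556330e-01, -2.78079021e-01,  1.89618602e-03],
       [-1.90233677e-03, -2.47702660e-04, -9.99998160e-01]]), 'contact_force': array([-0.26918167, -0.57360651, -0.05495847]), 'torque': array([ 0.01618882, -0.02301447, -0.00542092]), 'width': 0.08724548725587206}
scene {'fx': 521.3893990553784, 'fy': 521.3893990553784, 'cx': 320.79971131803234, 'cy': 238.9013177967678, 'R': array([[-0.7996144 ,  0.60017289,  0.02023169],
       [ 0.34589926,  0.48786111, -0.80146444],
       [-0.49088748, -0.63386437, -0.59770012]]), 't': array([ 0.41052416, -0.11079876,  1.49528988])}
top {'fx': 520.1331906251319, 'fy': 520.1331906251319, 'cx': 320.69140570538144, 'cy': 237.17806195020555, 'R': array([[ 0.0163717 , -0.99985727,  0.00417284],
       [-0.99700407, -0.01664023, -0.07553804],
       [ 0.0755967 , -0.00292365, -0.99713419]]), 't': array([-0.01758028,  0.52770971,  1.26770006])}
-0.0187 {'fx': 414.9401639338141, 'fy': 414.9401639338141, 'cx': 320.1491688744422, 'cy': 236.47462169224414, 'T_tool_cam': array([[ 9.99999857e-01, -5.29158869e-04, -7.60085170e-05,
         1.71354561e-04],
       [ 5.28532213e-04,  9.57280552e-01,  2.89160276e-01,
        -7.97572992e-02],
       [-8.02502495e-05, -2.89160275e-01,  9.57280695e-01,
        -1.61895825e-01],
       [ 0.00000000e+00,  0.00000000e+00,  0.00000000e+00,
         1.00000000e+00]])}
```

View pics/top0.png

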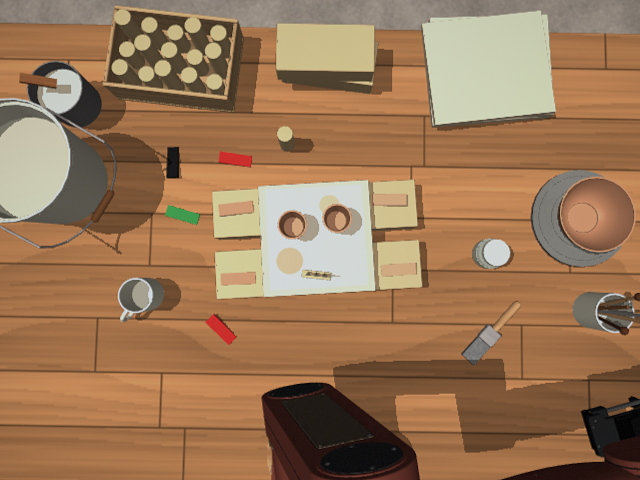

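View pics/scene0.png

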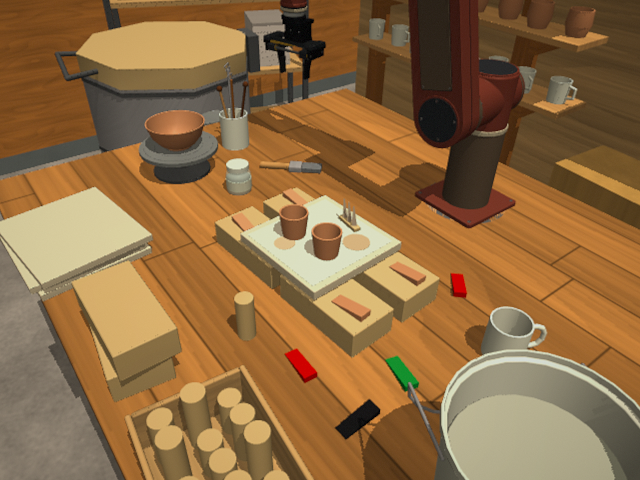

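The top view shows the shelf at cols 260-375, rows 180-298. The four terracotta shims are on the bricks: BL (237,209), FL (238,279), BR (390,200) and FR (398,269). The red, black and green wedges at (235,159), (173,162), (183,215) and (221,329) lie on the bench, so they are look-alikes.

```bash
cat > h.py <<'E'
import numpy as np,cv2
from rig import manip,vision
def ray(m,uv,z):
    d=np.array([(uv[0]-m['cx'])/m['fx'],(uv[1]-m['cy'])/m['fy'],1.]);R=np.array(m['R']);t=np.array(m['t'])
    c=-R.T@t; w=R.T@d; return c+w*(z-c[2])/w[2]
E
python3 - <<'E'
from h import *
im=cv2.imread('pics/top0.png');m=vision.camera_model('top')
hsv=cv2.cvtColor(im,cv2.COLOR_BGR2HSV)
for p in [(265,250),(340,270),(237,209),(390,200),(398,269),(238,279),(220,220),(290,260)]: print(p,hsv[p[1],p[0]])
roi=np.zeros(im.shape[:2],np.uint8);roi[170:310,205:430]=255
sh=cv2.inRange(hsv,(0,0,190),(179,45,255))&roi
sh=cv2.morphologyEx(sh,cv2.MORPH_CLOSE,np.ones((3,3)))
c=max(cv2.findContours(sh,0,2)[0],key=cv2.contourArea)
r=cv2.minAreaRect(cv2.convexHull(c));P=np.array([ray(m,p,.094)[:2] for p in cv2.boxPoints(r)])
print('shelf',r,P.round(4).tolist(),P.mean(0),[np.linalg.norm(P[i]-P[i-1]).round(4) for i in range(4)])
tm=cv2.inRange(hsv,(5,90,120),(14,200,255))&roi
for c in cv2.findContours(tm,0,2)[0]:
    if cv2.contourArea(c)<150: continue
    r=cv2.minAreaRect(c);P=np.array([ray(m,p,.073)[:2] for p in cv2.boxPoints(r)])
    print(np.round(r[0],1),cv2.contourArea(c),P.round(4).tolist(),P.mean(0).round(4),[np.linalg.norm(P[i]-P[i-1]).round(4) for i in range(2)])
cv2.imwrite('pics/crop1.png',cv2.resize(im[170:310,205:430],None,fx=3.5,fy=3.5,interpolation=cv2.INTER_CUBIC))
E
```

```text
(265, 250) [ 39  22 217]
(340, 270) [ 85   7 217]
(237, 209) [ 13 111 206]
(390, 200) [ 15 100 207]
(398, 269) [ 15  97 207]
(238, 279) [ 12 110 206]
(220, 220) [ 27  70 209]
(290, 260) [ 21  67 208]
shelf ((315.71380615234375, 238.13449096679688), (110.27996063232422, 111.33695220947266), 86.633544921875) [[0.6395, 0.1432], [0.6595, -0.1179], [0.4019, -0.1353], [0.3827, 0.1216]] [0.52092346 0.00289295] [np.float64(0.2577), np.float64(0.2618), np.float64(0.2582), np.float64(0.2576)]
[237.9 278. ] 339.5 [[0.4349, 0.2262], [0.4397, 0.1453], [0.4136, 0.1435], [0.4088, 0.2242]] [0.4242 0.1848] [np.float64(0.0262), np.float64(0.081)]
[411. 290.] 757.0 [[0.4466, -0.1809], [0.448, -0.266], [0.3588, -0.2661], [0.3575, -0.1814]] [ 0.4027 -0.2236] [np.float64(0.0891), np.float64(0.0852)]
[400.5 244. ] 596.0 [[0.5693, -0.1301], [0.5716, -0.2659], [0.4527, -0.266], [0.4505, -0.1312]] [ 0.5111 -0.1983] [np.float64(0.1188), np.float64(0.1358)]
[298. 262.] 3799.5 [[0.3504, 0.26], [0.5722, 0.2674], [0.5797, -0.1753], [0.3574, -0.1767]] [0.4649 0.0438] [np.float64(0.4367), np.float64(0.222)]
[292.  224.5] 339.0 [[0.5847, 0.094], [0.5859, 0.0273], [0.5214, 0.0261], [0.5203, 0.0925]] [0.5531 0.06  ] [np.float64(0.0645), np.float64(0.0667)]
[337.  217.5] 357.0 [[0.5707, -0.0003], [0.6184, -0.0461], [0.5723, -0.0932], [0.525, -0.0474]] [ 0.5716 -0.0468] [np.float64(0.0657), np.float64(0.066)]
[235.8 208.2] 345.0 [[0.5981, 0.2369], [0.6085, 0.1561], [0.5815, 0.1524], [0.571, 0.233]] [0.5898 0.1946] [np.float64(0.0273), np.float64(0.0815)]
[420.5 193.5] 607.5 [[0.6891, -0.2251], [0.6899, -0.2659], [0.5764, -0.2659], [0.5757, -0.2254]] [ 0.6328 -0.2456] [np.float64(0.1134), np.float64(0.0408)]
[307.5 191.5] 2843.0 [[0.6806, 0.271], [0.6891, -0.2203], [0.5853, -0.2206], [0.577, 0.2675]] [0.633  0.0244] [np.float64(0.1036), np.float64(0.4913)]
```

View pics/crop1.png

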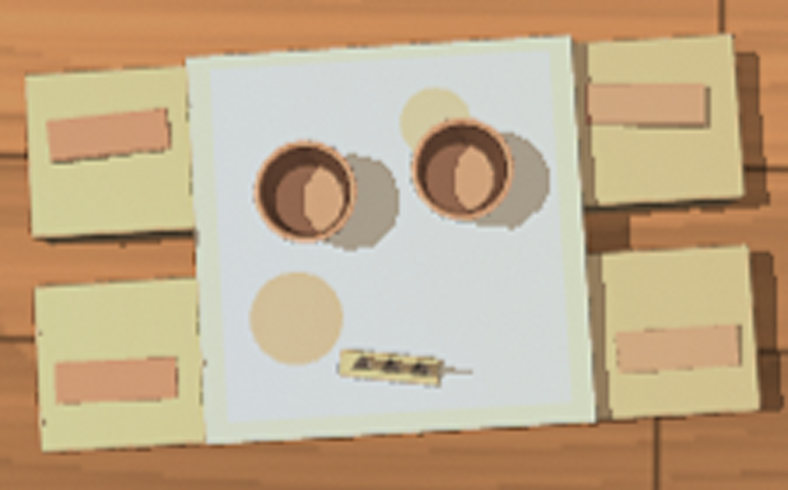

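Request:
step_arm(rows=[[[-0.94,-0.94,0],[0,0,-1],-1],[[-0.94,-0.94,0],[0,0,0],-1],[[-0.94,-0.94,0],[0,0,0],-1],[[-0.94,-0.94,0],[0,0,0],-1],[[-0.94,-0.94,0],[0,0,0],-1],[[-0.94,-0.94,0],[0,0,0],-1],[[-0.94,-0.94,0],[0,0,0],-1],[[-0.94,-0.94,0],[0,0,0],-1],[[-0.94,-0.94,0],[0,0,0],-1],[[-0.94,-0.94,0],[0,0,0],-1],[[0,0,0],[0,0,-1],-1],[[0,0,0],[0,0,-1],-1]])

```text
time: 1.6
eef_pos: [0.344, -0.2389, 0.2223]
tool_rot: [[0.475, -0.88, -0.0], [-0.88, -0.475, 0.0], [-0.0, 0.0, -1.0]]
contact_force: [0.0, -0.4, 0.2]
width: 0.0004
```

Request:
step_arm(rows=[[[0,0,0],[0,0,-1],-1],[[0,0,0],[0,0,-1],-1],[[0,0,0],[0,0,-1],-1],[[0,0,0],[0,0,-1],-1],[[0,0,0],[0,0,-1],-1],[[0,0,0],[0,0,-1],-1],[[0,0,0],[0,0,-1],-1],[[0,0,0],[0,0,-1],-1],[[0,0,0],[0,0,-1],-1],[[0,0,0],[0,0,-1],-1],[[0,0,0],[0,0,-1],-1],[[0,0,0],[0,0,-1],-1]])

```text
time: 3.1
eef_pos: [0.3437, -0.2395, 0.2222]
tool_rot: [[0.971, -0.237, -0.001], [-0.237, -0.971, 0.001], [-0.001, -0.0, -1.0]]
contact_force: [0.8, 0.5, -0.4]
width: 0.0005
```

Request:
step_arm(rows=[[[0,0,0],[0,0,-1],-1],[[0,0,0],[0,0,-1],-1],[[0,0,0],[0,0,-1],-1],[[0,0,0],[0,0,-1],-1],[[0,0,0],[0,0,-0.6],-1],[[0,0,0],[0,0,0],-1]])

```text
time: 3.85
eef_pos: [0.3437, -0.2396, 0.2222]
tool_rot: [[0.997, 0.079, -0.0], [0.079, -0.997, 0.0], [-0.0, -0.0, -1.0]]
contact_force: [-0.5, 1.3, -0.1]
width: 0.0004
```

Request:
step_arm(rows=[[[0.74,-0.81,0],[0,0,0],-1],[[0.74,-0.81,0],[0,0,0],-1],[[0.74,-0.81,0],[0,0,0],-1],[[0.74,-0.81,0],[0,0,0],-1],[[0.74,-0.81,0],[0,0,0],-1],[[0,0,1],[0,0,0],-1],[[0,0,1],[0,0,0],-1],[[0,0,1],[0,0,0],-1],[[0,0,0.7],[0,0,0],-1],[[0,0,0],[0,0,0],-1]])

```text
time: 5.1
eef_pos: [0.4433, -0.1091, 0.1097]
tool_rot: [[0.997, 0.079, -0.004], [0.079, -0.997, 0.002], [-0.004, -0.002, -1.0]]
contact_force: [0.1, -0.7, 0.0]
width: 0.0004
```

```bash
python3 - <<'E'
from h import *
cv2.imwrite('pics/w1.png',vision.get_image('wrist')); s=manip.get_state();print(s['eef_pos'],s['contact_force'])
E
```

```text
[ 0.44438745 -0.10956682  0.11112722] [ 0.35088527 -0.50845341  0.24483872]
```

View pics/w1.png

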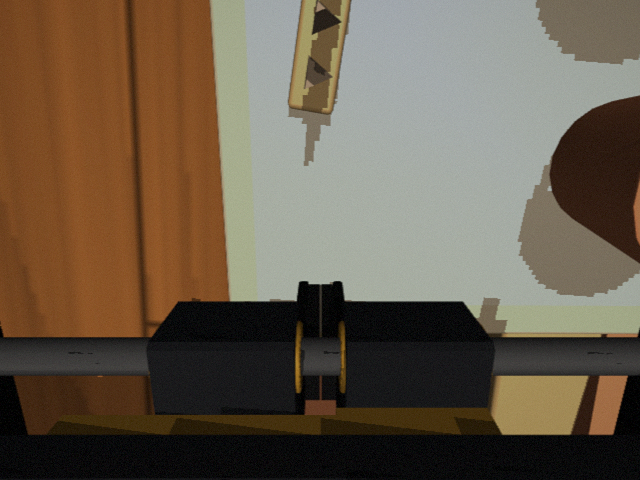

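Request:
step_arm(rows=[[[0,0,0.2],[0,0,0],-1],[[0,0,0.2],[0,0,0],-1],[[0,0,0.1],[0,0,0],-1],[[0,0,0.03],[0,0,0],-1],[[0,0,0.03],[0,0,0],-1],[[0,0,0],[0,0,0],-1]])

```text
time: 5.9
eef_pos: [0.445, -0.1098, 0.0948]
tool_rot: [[0.997, 0.079, 0.0], [0.079, -0.997, -0.0], [0.0, 0.0, -1.0]]
contact_force: [-0.4, -0.1, 1.2]
width: 0.0005
```

Request:
step_arm(rows=[[[0,0,0.04],[0,0,0],-1],[[0,0,0.0],[0,0,0],-1]])

```text
time: 6.15
eef_pos: [0.4451, -0.1099, 0.0944]
tool_rot: [[0.997, 0.079, 0.0], [0.079, -0.997, -0.0], [0.0, 0.0, -1.0]]
contact_force: [-3.0, 0.7, 6.9]
width: 0.0004
```

Request:
step_arm(rows=[[[0,0,0.04],[0,0,0],-1],[[0,0,0.0],[0,0,0],-1]])

```text
time: 6.4
eef_pos: [0.4452, -0.1099, 0.0943]
tool_rot: [[0.997, 0.079, -0.0], [0.079, -0.997, -0.0], [-0.0, 0.0, -1.0]]
contact_force: [-6.9, 2.6, 16.3]
width: 0.0006
```

Request:
step_arm(rows=[[[0,0,0.04],[0,0,0],-1],[[0,0,0.0],[0,0,0],-1]])

```text
time: 6.65
eef_pos: [0.4452, -0.1099, 0.0943]
tool_rot: [[0.997, 0.08, -0.0], [0.08, -0.997, -0.0], [-0.0, 0.0, -1.0]]
contact_force: [-12.4, 4.2, 26.5]
width: 0.0004
```

FR is firm: 26 N with no sink. On to BR.

Request:
step_arm(rows=[[[0,0,-0.5],[0,0,0],-1],[[0,0,-1],[0,0,0],-1],[[0,0,-1],[0,0,0],-1],[[0.95,0,0],[0,0,0],-1],[[0.95,0,0],[0,0,0],-1],[[0.95,0,0],[0,0,0],-1],[[0.95,0,0],[0,0,0],-1],[[0.95,0,0],[0,0,0],-1],[[0.95,0,0.9],[0,0,0],-1],[[0,0,0.9],[0,0,0],-1],[[0,0,0.4],[0,0,0],-1],[[0,0,0],[0,0,0],-1]])

```text
time: 8.15
eef_pos: [0.6145, -0.0961, 0.0993]
tool_rot: [[0.997, 0.079, -0.002], [0.079, -0.997, 0.001], [-0.002, -0.001, -1.0]]
contact_force: [0.2, 0.2, -0.1]
width: 0.0006
```

Request:
step_arm(rows=[[[0,0,0.05],[0,0,0],-1],[[0,0,0.05],[0,0,0],-1],[[0,0,0.0],[0,0,0],-1]])

```text
time: 8.52
eef_pos: [0.6157, -0.0964, 0.0979]
tool_rot: [[0.997, 0.079, 0.001], [0.079, -0.997, -0.0], [0.001, 0.0, -1.0]]
contact_force: [-1.0, 0.9, 0.1]
width: 0.0004
```

Request:
step_arm(rows=[[[0,0,0.04],[0,0,0],-1],[[0,0,0.0],[0,0,0],-1]])

```text
time: 8.78
eef_pos: [0.6153, -0.0963, 0.0959]
tool_rot: [[0.997, 0.079, -0.0], [0.079, -0.997, 0.0], [-0.0, -0.0, -1.0]]
contact_force: [0.3, -0.3, -0.3]
width: 0.0004
```

Request:
step_arm(rows=[[[0,0,0.04],[0,0,0],-1],[[0,0,0.0],[0,0,0],-1]])

```text
time: 9.02
eef_pos: [0.6153, -0.0962, 0.0945]
tool_rot: [[0.997, 0.079, -0.0], [0.079, -0.997, 0.0], [-0.0, -0.0, -1.0]]
contact_force: [-0.1, 0.3, -0.2]
width: 0.0002
```

Request:
step_arm(rows=[[[0,0,0.04],[0,0,0],-1],[[0,0,0.0],[0,0,0],-1]])

```text
time: 9.28
eef_pos: [0.6154, -0.0963, 0.0944]
tool_rot: [[0.997, 0.079, -0.0], [0.079, -0.997, -0.0], [-0.0, 0.0, -1.0]]
contact_force: [-3.1, -0.1, 5.8]
width: 0.0004
```

Request:
step_arm(rows=[[[0,0,0.04],[0,0,0],-1],[[0,0,0.0],[0,0,0],-1]])

```text
time: 9.52
eef_pos: [0.6154, -0.0963, 0.0944]
tool_rot: [[0.997, 0.079, -0.0], [0.079, -0.997, -0.0], [-0.0, 0.0, -1.0]]
contact_force: [-5.5, 0.9, 11.7]
width: 0.0004
```

BR is firm as well. Next is BL, passing above the cups.

Request:
step_arm(rows=[[[0,0,-0.7],[0,0,0],-1],[[0,0,-1],[0,0,0],-1],[[0,0,-1],[0,0,0],-1],[[0,-0.885,0],[0,0,0],-1],[[0,-0.885,0],[0,0,0],-1],[[0,-0.885,0],[0,0,0],-1],[[0,-0.885,0],[0,0,0],-1],[[0,-0.885,0],[0,0,0],-1],[[0,-0.885,0],[0,0,0],-1],[[0,-0.885,0],[0,0,0],-1],[[0,-0.885,0],[0,0,0],-1],[[0,0,0],[0,0,0],-1]])

```text
time: 11.02
eef_pos: [0.5987, 0.1171, 0.1743]
tool_rot: [[0.997, 0.082, 0.001], [0.082, -0.997, 0.0], [0.001, -0.0, -1.0]]
contact_force: [-0.1, -0.4, 0.1]
width: 0.0006
```

Request:
step_arm(rows=[[[0,0,0.9],[0,0,0],-1],[[0,0,0.9],[0,0,0],-1],[[0,0,0.6],[0,0,0],-1],[[0,0,0.1],[0,0,0],-1],[[0,0,0],[0,0,0],-1],[[0,0,0],[0,0,0],-1]])

```text
time: 11.78
eef_pos: [0.5995, 0.1154, 0.0997]
tool_rot: [[0.997, 0.079, 0.002], [0.079, -0.997, 0.0], [0.002, 0.0, -1.0]]
contact_force: [-0.1, -0.5, -0.2]
width: 0.0006
```

Request:
step_arm(rows=[[[0,0,0.06],[0,0,0],-1],[[0,0,0.0],[0,0,0],-1]])

```text
time: 12.02
eef_pos: [0.5987, 0.1155, 0.0968]
tool_rot: [[0.997, 0.079, 0.0], [0.079, -0.997, 0.0], [0.0, 0.0, -1.0]]
contact_force: [-1.2, 0.2, -0.6]
width: 0.0001
```

Request:
step_arm(rows=[[[0,0,0.04],[0,0,0],-1],[[0,0,0.0],[0,0,0],-1]])

```text
time: 12.28
eef_pos: [0.5985, 0.1155, 0.0952]
tool_rot: [[0.997, 0.079, -0.0], [0.079, -0.997, -0.0], [-0.0, 0.0, -1.0]]
contact_force: [-0.9, -0.6, -0.2]
width: 0.0008
```

Request:
step_arm(rows=[[[0,0,0.04],[0,0,0],-1],[[0,0,0.0],[0,0,0],-1]])

```text
time: 12.52
eef_pos: [0.5987, 0.1155, 0.0943]
tool_rot: [[0.997, 0.079, 0.0], [0.079, -0.997, 0.0], [0.0, -0.0, -1.0]]
contact_force: [-0.7, 0.9, 2.0]
width: 0.0006
```

Request:
step_arm(rows=[[[0,0,0.04],[0,0,0],-1],[[0,0,0.0],[0,0,0],-1]])

```text
time: 12.78
eef_pos: [0.5988, 0.1156, 0.0933]
tool_rot: [[0.997, 0.079, 0.001], [0.079, -0.997, 0.0], [0.001, -0.0, -1.0]]
contact_force: [-0.6, 1.2, 3.9]
width: 0.0006
```

Request:
step_arm(rows=[[[0,0,0.04],[0,0,0],-1],[[0,0,0.0],[0,0,0],-1]])

```text
time: 13.02
eef_pos: [0.599, 0.1157, 0.092]
tool_rot: [[0.997, 0.079, 0.001], [0.079, -0.997, 0.0], [0.001, -0.0, -1.0]]
contact_force: [0.1, 1.1, 4.6]
width: 0.0003
```

BL gives. I'll press on down to its stop.

Request:
step_arm(rows=[[[0,0,0.05],[0,0,0],-1],[[0,0,0.05],[0,0,0],-1],[[0,0,0.03],[0,0,0],-1],[[0,0,0],[0,0,0],-1],[[0,0,0],[0,0,0],-1]])

```text
time: 13.65
eef_pos: [0.5993, 0.1159, 0.0887]
tool_rot: [[0.997, 0.079, 0.002], [0.079, -0.997, 0.001], [0.002, -0.001, -1.0]]
contact_force: [0.3, 2.8, 8.5]
width: 0.0003
```

The press met the hard stop at 88.7 mm and 8.5 N, so BL is the rocking corner. The shim to push is terracotta shim BL at top pixel (236,208). I'll move behind its thick end.

Request:
step_arm(rows=[[[0,0,-0.3],[0,0,0],-1],[[0,0,-1],[0,0,0],-1],[[0,0,-0.5],[0,0,0],-1],[[0,-0.85,0],[0,0,0],-1],[[0,-0.85,0],[0,0,0],-1],[[0,-0.85,0],[0,0,0],-1],[[0,-0.85,0],[0,0,0],-1],[[0,-0.85,0],[0,0,0],-1],[[0,-0.85,0],[0,0,0],-1],[[-0.13,0,0],[0,0,0],-1],[[0,0,0],[0,0,0],-1],[[0,0,0],[0,0,0],-1]])

```text
time: 15.15
eef_pos: [0.5826, 0.2667, 0.1417]
tool_rot: [[0.997, 0.078, -0.0], [0.078, -0.997, -0.0], [-0.0, 0.0, -1.0]]
contact_force: [-0.2, 0.8, -0.2]
width: 0.0006
```

```bash
python3 - <<'E'
from h import *
s=manip.get_state();print(s['eef_pos'],s['contact_force'])
im=vision.get_image('wrist')
m=vision.camera_model('wrist');T=np.array(m['T_tool_cam']);W=np.eye(4);W[:3,:3]=s['tool_rot'];W[:3,3]=s['eef_pos']
C=np.linalg.inv(W@T);m['R']=C[:3,:3];m['t']=C[:3,3]
def proj(X):
    p=m['R']@X+m['t'];return int(m['fx']*p[0]/p[2]+m['cx']),int(m['fy']*p[1]/p[2]+m['cy'])
print([proj(np.array(x)) for x in [(.5981,.2369,.0785),(.571,.233,.0785),(.6085,.1561,.0665),(.5815,.1524,.0665)]])
cv2.imwrite('pics/w2.png',im)
E
```

```text
[0.58256742 0.2666534  0.14165122] [-0.20166972  0.79921905 -0.19741809]
[(342, 304), (296, 307), (345, 405), (305, 407)]
```

View pics/w2.png

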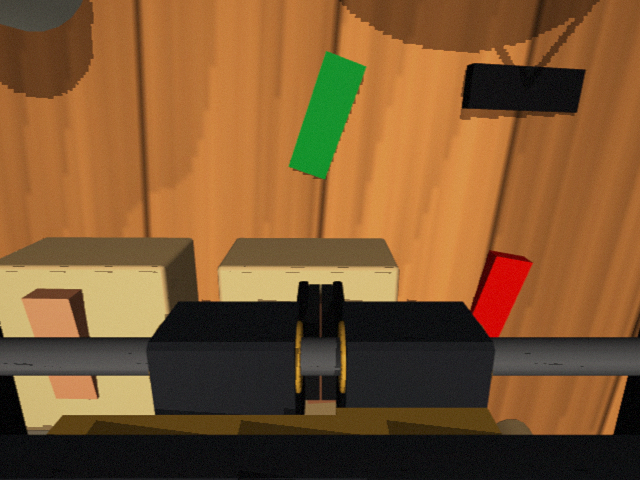

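Request:
step_arm(rows=[[[0,0,0.9],[0,0,0],-1],[[0,0,0.9],[0,0,0],-1],[[0,0,0.6],[0,0,0],-1],[[0,0,0],[0,0,0],-1],[[0,0,0],[0,0,0],-1],[[0,0,0],[0,0,0],-1]])

```text
time: 15.95
eef_pos: [0.5836, 0.268, 0.0714]
tool_rot: [[0.997, 0.079, 0.002], [0.079, -0.997, 0.001], [0.002, -0.001, -1.0]]
contact_force: [0.9, 0.3, 0.2]
width: 0.0007
```

Request:
step_arm(rows=[[[0,0.2,0],[0,0,0],-1],[[0,0.2,0],[0,0,0],-1],[[0,0.2,0],[0,0,0],-1],[[0,0.2,0],[0,0,0],-1],[[0,0,0],[0,0,0],-1]])

```text
time: 16.58
eef_pos: [0.5845, 0.2431, 0.0698]
tool_rot: [[0.997, 0.079, -0.0], [0.079, -0.997, -0.0], [-0.0, 0.0, -1.0]]
contact_force: [-1.2, 0.8, 0.1]
width: 0.0005
```

Request:
step_arm(rows=[[[0,0.1,0],[0,0,0],-1],[[0,0.1,0],[0,0,0],-1],[[0,0.1,0],[0,0,0],-1],[[0,0.1,0],[0,0,0],-1],[[0,0.1,0],[0,0,0],-1],[[0,0.1,0],[0,0,0],-1],[[0,0,0],[0,0,0],-1]])

```text
time: 17.45
eef_pos: [0.5859, 0.2255, 0.0698]
tool_rot: [[0.997, 0.079, -0.0], [0.079, -0.997, -0.0], [-0.0, 0.0, -1.0]]
contact_force: [-0.2, 0.3, -0.4]
width: 0.0004
```

```bash
python3 - <<'E'
from h import *
a=vision.get_image('scene');b=vision.get_image('top')
A=cv2.resize(a[200:370,210:450],(800,567),interpolation=cv2.INTER_CUBIC)
cv2.imwrite('pics/s2.png',A)
E
```

```text
(no output)
```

View pics/s2.png

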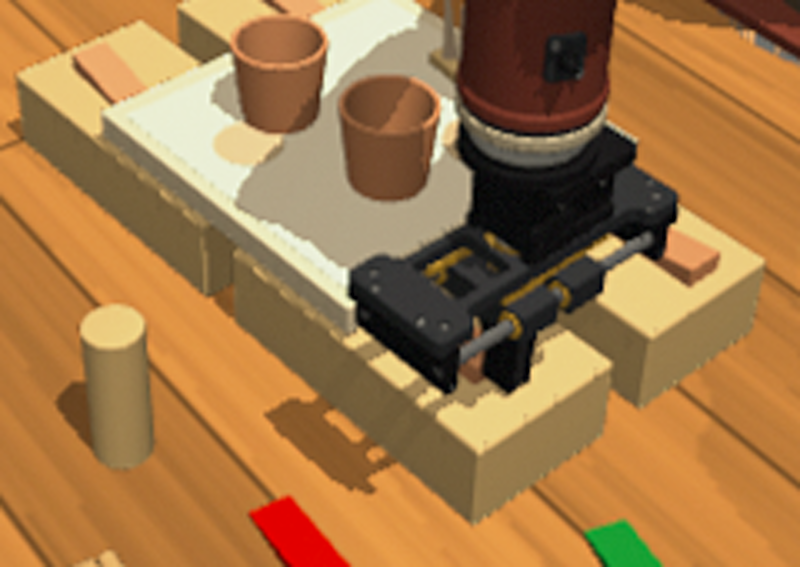

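Request:
step_arm(rows=[[[0,0.1,0],[0,0,0],-1],[[0,0.1,0],[0,0,0],-1],[[0,0.1,0],[0,0,0],-1],[[0,0.1,0],[0,0,0],-1],[[0,0.1,0],[0,0,0],-1],[[0,0.1,0],[0,0,0],-1],[[0,0,0],[0,0,0],-1]])

```text
time: 18.42
eef_pos: [0.5873, 0.2076, 0.0698]
tool_rot: [[0.997, 0.079, -0.0], [0.079, -0.997, -0.0], [-0.0, 0.0, -1.0]]
contact_force: [0.3, -0.6, 0.3]
width: 0.0009
```

Request:
step_arm(rows=[[[0,0.07,0],[0,0,0],-1],[[0,0.07,0],[0,0,0],-1],[[0,0.07,0],[0,0,0],-1],[[0,0,0],[0,0,0],-1]])

```text
time: 18.92
eef_pos: [0.5878, 0.2014, 0.0698]
tool_rot: [[0.997, 0.079, -0.0], [0.079, -0.997, -0.0], [-0.0, 0.0, -1.0]]
contact_force: [-0.0, 0.9, -0.4]
width: 0.0006
```

Request:
step_arm(rows=[[[0,0.04,0],[0,0,0],-1],[[0,0.04,0],[0,0,0],-1],[[0,0,0],[0,0,0],-1]])

```text
time: 19.3
eef_pos: [0.588, 0.1991, 0.0699]
tool_rot: [[0.997, 0.079, 0.0], [0.079, -0.997, -0.0], [0.0, 0.0, -1.0]]
contact_force: [-0.2, 0.4, 0.7]
width: 0.0004
```

Request:
step_arm(rows=[[[0,0.04,0],[0,0,0],-1],[[0,0.04,0],[0,0,0],-1],[[0,0,0],[0,0,0],-1]])

```text
time: 19.68
eef_pos: [0.5882, 0.1967, 0.0698]
tool_rot: [[0.997, 0.079, -0.0], [0.079, -0.997, -0.0], [-0.0, 0.0, -1.0]]
contact_force: [-0.1, -0.4, 0.1]
width: 0.001
```

Request:
step_arm(rows=[[[0,0.04,0],[0,0,0],-1],[[0,0.04,0],[0,0,0],-1],[[0,0,0],[0,0,0],-1]])

```text
time: 20.05
eef_pos: [0.5884, 0.1943, 0.0699]
tool_rot: [[0.997, 0.079, 0.0], [0.079, -0.997, -0.0], [0.0, 0.0, -1.0]]
contact_force: [-1.4, -0.4, 0.7]
width: 0.0005
```

Request:
step_arm(rows=[[[0,0.03,0],[0,0,0],-1],[[0,0.03,0],[0,0,0],-1],[[0,0,0],[0,0,0],-1]])

```text
time: 20.42
eef_pos: [0.5884, 0.1931, 0.0699]
tool_rot: [[0.997, 0.079, 0.0], [0.079, -0.997, 0.001], [0.0, -0.001, -1.0]]
contact_force: [-0.2, 3.4, -0.6]
width: 0.0009
```

Request:
step_arm(rows=[[[0,0.03,0],[0,0,0],-1],[[0,0,0],[0,0,0],-1],[[0,0,0],[0,0,0],-1]])

```text
time: 20.8
eef_pos: [0.5885, 0.1927, 0.0699]
tool_rot: [[0.997, 0.079, 0.0], [0.079, -0.997, 0.001], [0.0, -0.001, -1.0]]
contact_force: [-0.2, 6.2, -0.6]
width: 0.0007
```

Request:
step_arm(rows=[[[0,0.03,0],[0,0,0],-1],[[0,0,0],[0,0,0],-1]])

```text
time: 21.05
eef_pos: [0.5885, 0.1924, 0.0699]
tool_rot: [[0.997, 0.079, 0.0], [0.079, -0.997, 0.002], [0.0, -0.002, -1.0]]
contact_force: [0.2, 7.7, -0.6]
width: 0.0004
```

The push force rose to 8 N, so the shim is tight at the expected depth. I'll back off, rise and look.

Request:
step_arm(rows=[[[0,-0.3,0],[0,0,0],-1],[[0,-0.7,0],[0,0,0],-1],[[0,-1,0],[0,0,0],-1],[[0,0,-1],[0,0,0],-1],[[0,0,-1],[0,0,0],-1],[[0,-1,-1],[0,0,0],-1],[[0,-1,0],[0,0,0],-1],[[0,0,0],[0,0,0],-1]])

```text
time: 22.05
eef_pos: [0.5787, 0.3132, 0.1604]
tool_rot: [[0.997, 0.082, 0.001], [0.082, -0.997, 0.001], [0.001, -0.0, -1.0]]
contact_force: [0.1, -0.4, 0.6]
width: 0.0003
```

```bash
python3 - <<'E'
from h import *
s=manip.get_state();print(s['eef_pos'])
im=vision.get_image('wrist');a=vision.get_image('scene')
A=cv2.resize(a[200:370,210:450],(800,567),interpolation=cv2.INTER_CUBIC)
cv2.imwrite('pics/s3.png',np.vstack([A[:,:],])); cv2.imwrite('pics/w3.png',im)
E
```

```text
[0.57865848 0.31318585 0.1604342 ]
```

View pics/s3.png

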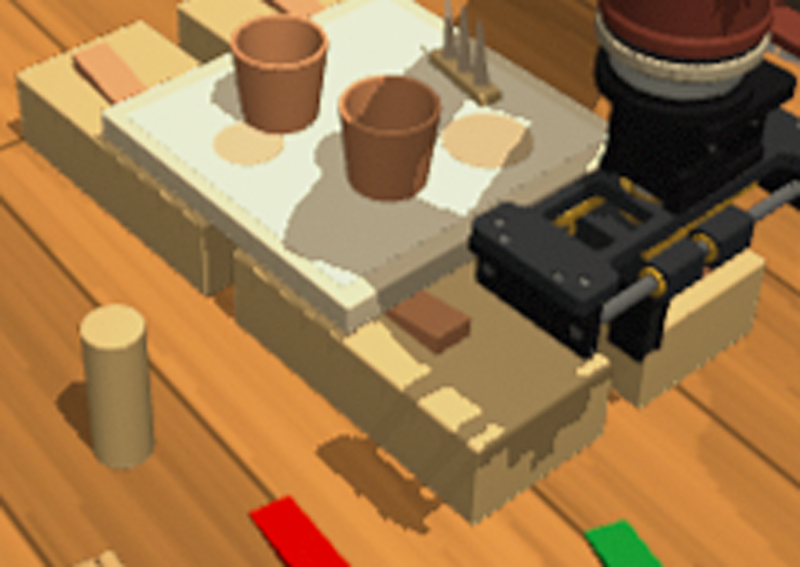

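The shim is in under the back-left corner, with its thick end at crop (440,330). Next is the check press.

Request:
step_arm(rows=[[[0.13,0.94,0],[0,0,0],-1],[[0,0.94,0],[0,0,0],-1],[[0,0.94,0],[0,0,0],-1],[[0,0.94,0],[0,0,0],-1],[[0,0.94,0],[0,0,0],-1],[[0,0.94,0],[0,0,0],-1],[[0,0.94,0],[0,0,0],-1],[[0,0,0.8],[0,0,0],-1],[[0,0,0.8],[0,0,0],-1],[[0,0,0.3],[0,0,0],-1],[[0,0,0],[0,0,0],-1],[[0,0,0],[0,0,0],-1]])

```text
time: 23.65
eef_pos: [0.5994, 0.114, 0.1039]
tool_rot: [[0.997, 0.079, 0.002], [0.079, -0.997, 0.0], [0.002, 0.0, -1.0]]
contact_force: [0.1, -0.3, -0.2]
width: 0.0005
```

```bash
python3 - <<'E'
from h import *
m=vision.camera_model('scene')
c=np.array([.521,.003]);ux=np.array([.997,.078]);uy=np.array([-.078,.997])
for p in [(437,338),(469,322)]:
    X=ray(m,(210+p[0]/3.333,200+p[1]/3.335),.0785)[:2]-c;print(X@ux,X@uy)
E
```

```text
0.0953204600798677 0.17343714118568113
0.07102456579260705 0.1757481839492677
```

The shim's thick end is at y 0.1746 in the shelf frame. That puts its centre at 0.135 (limit 0.142) and x at 0.083, about 5° off square.

Request:
step_arm(rows=[[[0,0,0.17],[0,0,0],-1],[[0,0,0.05],[0,0,0],-1],[[0,0,0.05],[0,0,0],-1],[[0,0,0.03],[0,0,0],-1],[[0,0,0],[0,0,0],-1]])

```text
time: 24.28
eef_pos: [0.5987, 0.114, 0.0944]
tool_rot: [[0.997, 0.079, -0.0], [0.079, -0.997, 0.0], [-0.0, -0.0, -1.0]]
contact_force: [-2.1, -0.2, 4.7]
width: 0.0007
```

Request:
step_arm(rows=[[[0,0,0.03],[0,0,0],-1],[[0,0,0],[0,0,0],-1]])

```text
time: 24.52
eef_pos: [0.5987, 0.114, 0.0943]
tool_rot: [[0.997, 0.079, -0.0], [0.079, -0.997, -0.0], [-0.0, 0.0, -1.0]]
contact_force: [-5.4, -0.6, 10.0]
width: 0.0
```

Request:
step_arm(rows=[[[0,0,0.03],[0,0,0],-1],[[0,0,0],[0,0,0],-1]])

```text
time: 24.78
eef_pos: [0.5987, 0.1141, 0.0942]
tool_rot: [[0.997, 0.08, 0.0], [0.08, -0.997, -0.0], [0.0, 0.0, -1.0]]
contact_force: [-7.0, -0.9, 15.3]
width: 0.0003
```

It stands firm: 15 N with 0.2 mm of give. I'll lift clear and take a last look.

Request:
step_arm(rows=[[[0,0,0],[0,0,0],-1],[[0,0,-0.3],[0,0,0],-1],[[0,0,-1],[0,0,0],-1],[[0,0,-1],[0,0,0],-1],[[0,0,-1],[0,0,0],-1],[[0,-1,-1],[0,0,0],-1],[[0,-1,-1],[0,0,0],-1],[[0,-1,0],[0,0,0],-1],[[0,-1,0],[0,0,0],-1],[[0,-1,0],[0,0,0],-1],[[0,-1,0],[0,0,0],-1],[[0,0,0],[0,0,0],-1]])

```text
time: 26.28
eef_pos: [0.5839, 0.2953, 0.2507]
tool_rot: [[0.997, 0.082, -0.0], [0.082, -0.997, 0.0], [-0.0, -0.0, -1.0]]
contact_force: [0.3, -0.6, -0.9]
width: 0.0006
```

```bash
python3 - <<'E'
from h import *
print(manip.get_state()['eef_pos'])
a=vision.get_image('scene')
cv2.imwrite('pics/s4.png',cv2.resize(a[180:370,190:450],(800,585),interpolation=cv2.INTER_CUBIC))
E
```

```text
[0.58390868 0.29533347 0.25070238]
```

View pics/s4.png

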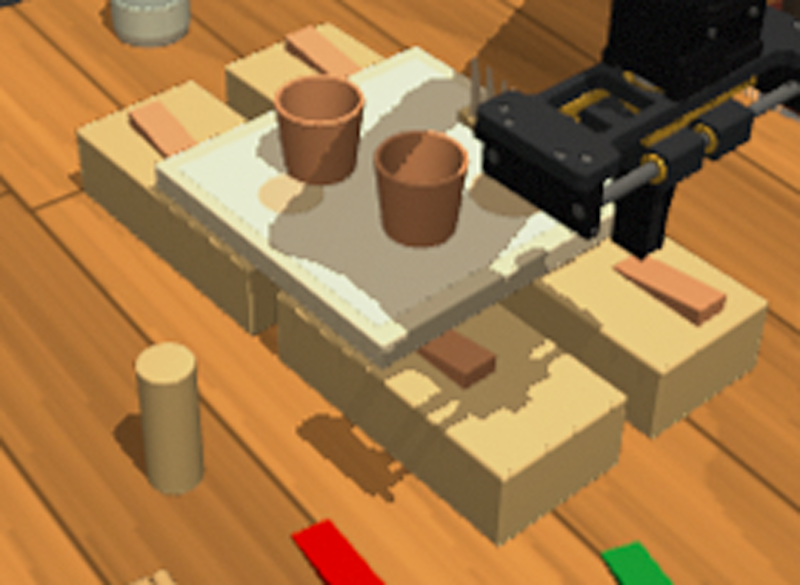

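The shim is in place at crop (460,355). The other shims, cups and post have not moved, and the arm is clear.

```bash
python3 -c "
from rig import manip
print(manip.job_done())"
```

```text
the job is handed in; nothing more can be done
None
```

The rocking corner was the back left. I pushed its shim in until tight, and the corner now stands firm. The job is handed in at about 26 s of the 70 s; it reports no verdict.

- **Finding the corner:** Front right took 26 N and back right 12 N without sinking. Back left sank about 5 mm, to 88.7 mm at 8.5 N. I did not press front left, having found the rocking one by then.
- **Pushing the shim:** I pushed the terracotta back-left shim square to the edge and stopped when the force reached about 8 N. By the camera its thin end is about 35 mm under the shelf (28 mm needed), in line within 2 mm and about 5° off square.
- **Check press:** Under 15 N the corner stayed at 94.2 mm, about 0.2 mm of give.
- **Last look:** The shelf, the three other shims, both cups and the post look where they were, with the arm clear. The cones were partly hidden by the gripper, and the mug and brush were outside the frame; the arm stayed well clear of both.

None of the checks failed or disagreed.

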